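# Press the round-jet nozzle onto the drying-air outlet

### The job

Get the drying station ready: pick the round-jet nozzle (the one with the narrow round spout) off the grey mat, set it upright over the ribbed taper on the white air outlet, and press it firmly straight down until its rim is home on the metal flange and it stays there by friction when you let go. Leave the flat-slot nozzle and the blanking cap standing where they are.

Things in the scene. Friction and masses are not known exactly. Their poses are not given: they have to be found in the camera images.
- round_nozzle_mid (a point): Round-jet nozzle: loose, dark grey plastic, 45 g, upright on its open end on the grey mat (3 mm). 80 mm tall: straight round collar 48 mm across up to 46 mm (grip there, any yaw), then a narrow round spout, 19 mm at the top. Point: on its axis half-way up, 40 mm above its rim; z along the axis, up. Hollow from below: bore tapers from 40 mm at the mouth (flare 45 mm) to 23 mm at 46 mm depth.
- spigot_seat (a point): White fixed box 120 x 120 x 45 mm, on it a metal flange 60 mm wide, 6 mm thick, and an upright taper 43 mm tall with six springy black ribs, 45 mm over ribs at the flange, 27 at the rounded tip. Point: centre of flange's top, z up. Nozzle set on loosely stops 8 mm above the flange; pressing takes a push rising to 10-20 N, then a hard stop: rim on flange, nozzle middle 40 mm above this point.
- flat_nozzle_mid (a point): The flat-slot nozzle, to be left alone: same dark grey plastic and 48 mm collar, 80 mm tall, but its upper end is a flat wide blade 54 x 16 mm with a slot. Stands upright on the mat. This point is on its axis, 40 mm above its lower rim.
- cap_mid (a point): The blanking cap, to be left alone: same dark grey plastic, a closed low disc 48 mm in diameter and 30 mm tall. Stands on the mat. This point is on its axis half-way up, 15 mm above its lower rim.

How it is judged:
By the outcome, as a careful person would: the job done as asked, in the order asked, and still so for the second after the job is handed in, with the robot touching nothing.
It also fails if it takes over 38 s, if anything falls off the work surface, if the arm or the gripper's body presses on something with over 40 N, if the wrist force passes 120 N, or if a joint passes its speed limit or range.

### The arm

A 6-joint arm with a two-finger parallel gripper is mounted at the origin on the work surface. World frame = base frame: x ahead of the robot, y to its left, z up, the work surface at z = 0. Lengths are in m, angles in rad, forces in N, time in s.
With the tool pointing down it reaches from about 0.275 to 0.875 m from the base axis. Payload 12.5 kg.
Tool frame: the origin (TCP) lies at the very end of the fingers, on their centre line; the grasp point (between the pads) lies 19 mm behind it; x points along the fingers, y is the direction in which the jaws open and shut, and the axes are right-handed (so a half turn about x gives the same grasp; the last joint's range is limited). The gripper opens to 85 mm and grips with 20 to 120 N. Pads are 22 mm wide; open, the fingers measure 114 mm over their backs; the gripper's body (76 mm by 85 mm) begins 54 mm behind the grasp point. The pads swing forward as they close: fully open they stand 13 mm farther back than shut.
Start: joints at [-1.372, 0.351, 1.652, -0, 1.139, -0.085], TCP at [0.154, -0.528, 0.231] pointing down, gripper open.
Joint ranges: [-2.75, 2.75], [-0.79, 2.1], [0.01, 2.65], [-1.57, 4.71], [0.07, 3.14], [-2.87, 2.87]. Speed limits (rad/s): [2.22, 2.22, 2.79, 3.14, 3.14, 3.14].

### API

Orientations are given as a 3x3 rotation matrix whose columns are the frame's x, y, z axes.
In Python, from bench import manip gives the robot as it stands. Calls block until the motion is done:
- manip.move_ptp(position, orientation): joint-space move of the TCP to a pose.
- manip.move_l(position, attitude=None, max_speed=0.15): straight line of the TCP; attitude=None keeps the orientation; max_speed is the mean speed in m/s.
- manip.move_j(angles): joint-space move.
- manip.set_gripper(opening, effort=None): opening from 0.0 (shut) to 1.0 (fully open); effort is the grip in N (None keeps the last); returns when the fingers have stopped.
- manip.dwell(seconds).
- manip.inverse_kinematics(position, orientation): joint angles nearest the present ones, or None.
- manip.grab_frame(name): name is "scene" or "top"; returns (picture, depth): 480x640x3 uint8, red, green, blue; 480x640 float32, m along the optical axis (not along the pixel's ray), 0 where there is no reading.
- manip.get_calibration(name): a dict with "camera_matrix" (3x3 intrinsics, pixels), "k1" (the pictures are not rectified: a ray, as slopes to the right and down, at radius r is drawn at 1 + k1 r^2 times it, then the intrinsics apply), "R" (3x3) and "t" (3): a world point X has camera coordinates R X + t. Camera axes: x right, y down, z forward; pixel columns grow to the right and rows downward; lengths in m; the calibration is good to about 2 mm. A picture is of the moment at which its call begins. get_calibration takes no time and is no camera call.
A pose or a line that the arm cannot do raises manip.Unreachable and nothing moves.
- manip.sign_off(): hands the job in, once; it reports no verdict.
Trained networks look in the newest picture that a camera, given by its name, has taken for a name from the list of things; names that differ only in an ending like _2 or _b are one class to them, and where a whole thing is asked for, a point or a joint stands for the part that bears it (a point fixed in the world has none). Each returns a list of dicts, best first, with "confidence" (0 to 1); they miss things now and then, are a little off and sometimes report something else, mostly with a low value. They report only what shows in the picture. A call takes as long as a camera call.
- manip.look_for(camera, name): "at" ([x, y, z] in m, in world coordinates, good to about 4 mm: the middle of the surface that is visible of it).
Readings, each from a call of its own:
- manip.current_time(): time.
- manip.current_qpos(): joint angles.
- manip.current_joint_vel(): joint speeds.
- manip.current_joint_torque(): joint torques, N m.
- manip.current_ee_pos(): TCP position.
- manip.current_tcp_rot(): TCP orientation.
- manip.current_force(): force on the tool from outside, world axes, zero at the start.
- manip.current_ft_torque(): the same for the moment, N m.
- manip.current_grip_width(): opening from 0.0 (shut) to 1.0 (fully open).
Only numpy, scipy, OpenCV 4.12 (cv2) and the standard library are available. Lean on these libraries where they do the work, as an engineer would, in place of code of your own. Each camera call takes 0.05 s, during which the arm holds its last target. There are 200 camera calls.

## Working session

There is one attempt and no reset: what is moved stays moved. The work goes in short steps, each a Python script; the robot and the scene stay as the last script left them, time stands still between calls to the robot, and variables do not carry over. Pictures are saved under pics/ and viewed, on a budget of 10 in all, crops included, one or two more only if the job needs it, and the job is handed in when it is done.

```bash
mkdir -p pics; cat > h.py <<'E'
from bench import manip as m
import numpy as np, cv2
def cloud(cam):
    img,d=m.grab_frame(cam); c=m.get_calibration(cam); K=np.array(c["camera_matrix"]);k1=c["k1"]
    v,u=np.mgrid[0:480,0:640].astype(float)
    p=cv2.undistortPoints(np.stack([u.ravel(),v.ravel()],1)[:,None],K,np.array([k1,0,0,0,0.]))[:,0]
    P=np.c_[p,np.ones(len(p))]*d.reshape(-1,1)
    W=(P-np.array(c["t"]))@np.array(c["R"])
    W[d.ravel()==0]=np.nan
    return img,W.reshape(480,640,3)
def save(img,n): cv2.imwrite(f"pics/{n}.png",img[:,:,::-1])
E
python3 - <<'E'
from h import *
np.set_printoptions(precision=4,suppress=True)
for cam in("top","scene"):
    img,W=cloud(cam); save(img,cam+"0")
    np.save(cam+"0.npy",W)
    c=m.get_calibration(cam); print(cam,-np.array(c["R"]).T@np.array(c["t"]))
    for n in("round_nozzle_mid","flat_nozzle_mid","cap_mid","spigot_seat"):
        print(n,[(np.round(r["at"],4),round(r["confidence"],2)) for r in m.look_for(cam,n)])
print(m.current_time(),m.current_tcp_rot(),m.current_force())
E
```

```text
top [ 0.3864 -0.0037  0.7651]
round_nozzle_mid [(array([0.4354, 0.0324, 0.0516]), 0.84)]
flat_nozzle_mid [(array([0.5684, 0.1029, 0.0542]), 0.86)]
cap_mid [(array([0.4639, 0.1901, 0.0327]), 0.83)]
spigot_seat [(array([ 0.5536, -0.2198,  0.0483]), 0.93)]
scene [0.9994 0.0412 0.5157]
round_nozzle_mid [(array([0.4619, 0.0369, 0.0491]), 0.82)]
flat_nozzle_mid [(array([0.5823, 0.1072, 0.0553]), 0.68), (array([0.4802, 0.1905, 0.0279]), 0.15)]
cap_mid [(array([0.4866, 0.1887, 0.0266]), 0.65)]
spigot_seat [(array([ 0.5848, -0.2186,  0.0458]), 0.65)]
0.5 [[-0.      0.28   -0.96  ]
 [ 0.     -0.96   -0.28  ]
 [-1.     -0.0001  0.    ]] [ 0.124   0.3656 -0.3413]
```

View pics/top0.png

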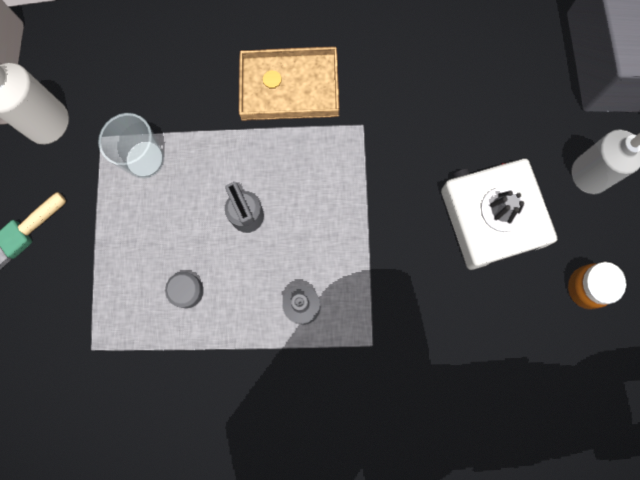

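View pics/scene0.png

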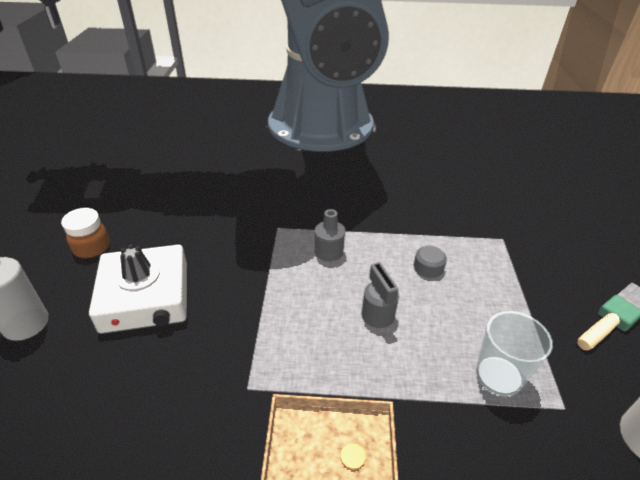

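The top view shows the round nozzle at (300,301), flat nozzle at (243,208), cap at (183,290) and the spigot at (503,209). The detections agree with it. Next I fit the axes from depth.

```bash
python3 - <<'E'
from h import *
from scipy.optimize import least_squares
np.set_printoptions(precision=4,suppress=True)
def fitc(P,r):
    f=lambda q:np.hypot(P[:,0]-q[0],P[:,1]-q[1])-r
    s=least_squares(f,P[:,:2].mean(0),loss="soft_l1",f_scale=.001);return s.x
imgs={c:cv2.imread(f"pics/{c}0.png") for c in("top","scene")}
W={c:np.load(c+"0.npy") for c in imgs}
A=[]
for c in W:
    w=W[c].reshape(-1,3); col=imgs[c].reshape(-1,3).astype(int)
    n=w[np.hypot(w[:,0]-.447,w[:,1]-.034)<.045]
    top=n[n[:,2]>.078]; print(c,"noz top",len(top),top.mean(0),(top.max(0)+top.min(0))/2,np.ptp(top,axis=0), n[:,2].max())
    side=n[(n[:,2]>.012)&(n[:,2]<.044)]; print(" collar side fit",len(side),fitc(side,.024))
    sh=n[(n[:,2]>.046)&(n[:,2]<.052)]; print(" shoulder",len(sh),(sh.max(0)+sh.min(0))/2,np.ptp(sh,axis=0))
    s=w[np.hypot(w[:,0]-.555,w[:,1]+.22)<.06]
    t=s[s[:,2]>.088]; print(" tip",len(t),t.mean(0),s[:,2].max())
    for a,b in((.048,.054),(.042,.0475)):
        q=s[(s[:,2]>a)&(s[:,2]<b)]; print(" ",a,len(q),np.median(q,0),(q.max(0)+q.min(0))/2,np.ptp(q,axis=0))
    # big box
    q=w[(abs(w[:,2]-.045)<.003)&(np.hypot(w[:,0]-.555,w[:,1]+.22)<.1)]
    print(" box rect",cv2.minAreaRect(q[:,:2].astype(np.float32)*1000))
    q=w[(w[:,2]>.048)&(w[:,2]<.054)&(np.hypot(w[:,0]-.555,w[:,1]+.22)<.04)]
    print(" flange hull circle",cv2.minEnclosingCircle(q[:,:2].astype(np.float32)*1000))
    q=w[(w[:,2]>.06)&(np.hypot(w[:,0]-.555,w[:,1]+.22)<.25)&(np.hypot(w[:,0]-.555,w[:,1]+.22)>.05)]
    print(" obstacles:")
    for a in np.unique(np.round(q[:,:2]/.03)*.03,axis=0): 
        k=q[np.abs(q[:,:2]-a).max(1)<.015]
        if len(k)>15: print("   ",a,k[:,2].max())
E
```

```text
top noz top 131 [0.4425 0.035  0.0825] [0.4423 0.0351 0.082 ] [0.018  0.0182 0.0074] 0.0857044793879156
 collar side fit 46 [0.4429 0.0352]
 shoulder 379 [0.4425 0.0347 0.0491] [0.0469 0.0468 0.0057]
 tip 311 [ 0.5578 -0.2318  0.0911] 0.09615149323017996
  0.048 812 [ 0.5502 -0.2233  0.0509] [ 0.5549 -0.2205  0.051 ] [0.1012 0.101  0.006 ]
  0.042 4090 [ 0.5503 -0.2131  0.045 ] [ 0.5549 -0.2227  0.0447] [0.1196 0.1142 0.0055]
 box rect ((557.9432983398438, -231.78738403320312), (119.50176239013672, 118.62554168701172), 15.42365550994873)
 flange hull circle ((554.4784545898438, -220.97325134277344), 39.399070739746094)
 obstacles:
    [ 0.42 -0.36] 0.06320797749368093
    [ 0.45 -0.39] 0.0626065913081771
    [ 0.45 -0.36] 0.0637090346282816
    [ 0.45 -0.33] 0.0632348604644706
    [ 0.48 -0.36] 0.06419335791921965
    [ 0.48 -0.33] 0.06545102883906714
    [ 0.6  -0.39] 0.14871875019606495
    [ 0.6  -0.36] 0.13201582332334386
    [ 0.63 -0.39] 0.15481267511182625
    [ 0.63 -0.36] 0.1504899230390981
    [ 0.72 -0.42] 0.12156564361484347
    [ 0.72 -0.39] 0.1229284982374784
    [ 0.75
[... 198 characters left out ...]
2 0.0491] [0.0421 0.0473 0.0057]
 tip 200 [ 0.5611 -0.2278  0.0905] 0.09449921611978597
  0.048 537 [ 0.5738 -0.2179  0.0503] [ 0.5606 -0.2281  0.0509] [0.0588 0.0593 0.0058]
  0.042 2527 [ 0.573  -0.2074  0.0442] [ 0.556  -0.222   0.0447] [0.1178 0.1155 0.0055]
 box rect ((560.2854614257812, -227.91561889648438), (119.62876892089844, 117.35032653808594), 14.928600311279297)
 flange hull circle ((559.9710693359375, -228.11593627929688), 30.411447525024414)
 obstacles:
    [ 0.45 -0.36] 0.06135820573607083
    [ 0.45 -0.33] 0.061006692719238295
    [ 0.48 -0.36] 0.06185655954851496
    [ 0.6  -0.36] 0.11416524952875255
    [ 0.63 -0.36] 0.11396342251383415
    [ 0.66 -0.36] 0.0846820313070182
```

Both cameras agree: rim at mat height, spout top z≈0.083, flange top 0.051. The relative vector nozzle→spigot matches to about 1 mm, and there's a constant ~3 mm offset between the cameras. I'll use the average and pick.

```bash
python3 - <<'E'
from h import *
np.set_printoptions(precision=4,suppress=True)
R=m.current_tcp_rot(); R=np.array([[0,.28,-.96],[0,-.96,-.28],[-1,0,0]]); 
p=np.array([.4430,.0367,0])
for q in ([.443,.0367,.015],[.559,-.23,.06]): print(m.inverse_kinematics(q,R))
m.move_ptp(p+[0,0,.14],R); print(m.current_time(),m.current_qpos(),m.current_force())
m.move_l(p+[0,0,.015],max_speed=.1); print(m.current_force(),m.current_ee_pos())
m.set_gripper(0.0,80); print(m.current_time(),m.current_grip_width(),m.current_force())
m.move_l(p+[0,0,.16],max_speed=.12); print(m.current_time(),m.current_grip_width(),m.current_ee_pos(),m.current_force())
for cam in("top","scene"):
    img,W=cloud(cam); save(img,cam+"1"); np.save(cam+"1.npy",W)
E
python3 -c "
import cv2,numpy as np
a=cv2.imread('pics/top1.png')[150:450,200:600];b=cv2.imread('pics/scene1.png')[100:400,200:600]
cv2.imwrite('pics/c1.png',cv2.resize(np.vstack([a,b]),None,fx=1,fy=1))"
```

```text
[-0.0221  0.5422  2.0583 -0.      0.5411  1.2649]
[-0.4673  0.6615  1.6261 -0.      0.854   0.8197]
2.7833 [-0.0233  0.2933  2.0006 -0.0001  0.8474  1.2646] [0.2789 0.5231 0.6329]
[-0.5283 -0.3702 -0.2869] [0.4433 0.0367 0.0154]
4.6333 0.5525497463978488 [-1.5275  0.9144  9.9226]
5.9917 0.5504107444016768 [0.4426 0.0367 0.1594] [0.1879 0.1243 0.1906]
```

View pics/c1.png

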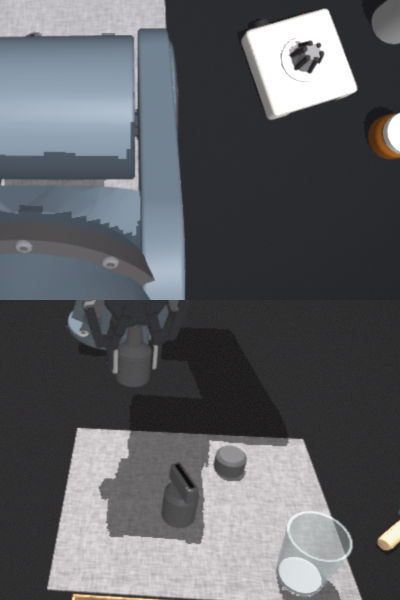

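The nozzle is held upright by its collar at about (133,362) in the crop; the flat nozzle and cap are undisturbed. Next I go above the spigot and measure the nozzle in hand against the taper in the same camera.

```bash
cat >> h.py <<'E'
from scipy.optimize import least_squares
def collar(W,xy,z0,z1,rr=.04):
    """free-axis cylinder fit (r=24 mm), returns xy at z0, z1"""
    w=W.reshape(-1,3); P=w[(np.hypot(w[:,0]-xy[0],w[:,1]-xy[1])<rr)&(w[:,2]>z0)&(w[:,2]<z1)]
    # keep clear of the fingers: |y_jaw| < 19 mm
    j=np.array([.28,-.96]); P=P[np.abs((P[:,:2]-xy)@j)<.019]
    zm=(z0+z1)/2
    f=lambda q:np.hypot(P[:,0]-q[0]-q[2]*(P[:,2]-zm),P[:,1]-q[1]-q[3]*(P[:,2]-zm))-.024
    s=least_squares(f,[*xy,0,0],loss="soft_l1",f_scale=.001)
    return len(P),s.x,np.median(abs(s.fun)),P[:,2].min()
E
python3 - <<'E'
from h import *
np.set_printoptions(precision=4,suppress=True)
R=np.array([[0,.28,-.96],[0,-.96,-.28],[-1,0,0]])
p=np.array([.5589,-.2299,.155])
m.move_ptp(p,R); m.dwell(.3); print(m.current_time(),m.current_ee_pos(),m.current_force(),m.current_grip_width())
img,W=cloud("scene"); save(img[180:380,60:260],"s2")
a=m.current_ee_pos()
print(collar(W,np.array(a[:2])+[.001,.002],.125,.185))
w=W.reshape(-1,3); s=w[np.hypot(w[:,0]-.56,w[:,1]+.228)<.04]
q=s[(s[:,2]>.048)&(s[:,2]<.054)]; print("flange",cv2.minEnclosingCircle(q[:,:2].astype(np.float32)*1000))
t=s[(s[:,2]>.088)&(s[:,2]<.1)]; print("tip",len(t),t.mean(0))
img,W=cloud("top"); w=W.reshape(-1,3); n=w[(np.hypot(w[:,0]-.559,w[:,1]+.23)<.06)&(w[:,2]<.2)]; print(len(n))
b=cv2.resize(cv2.imread("pics/s2.png"),(600,600),interpolation=cv2.INTER_CUBIC); cv2.imwrite("pics/s2.png",b)
E
```

```text
7.5083 [ 0.559  -0.2292  0.1552] [-0.2827 -0.6525 -0.6569] 0.5478313215760473
(919, array([ 0.5594, -0.2275,  0.0035, -0.0019]), np.float64(0.0005357771429556242), np.float64(0.1416828530190011))
flange ((560.4917602539062, -227.95941162109375), 30.637510299682617)
tip 199 [ 0.5609 -0.2278  0.0905]
5459
```

View pics/s2.png

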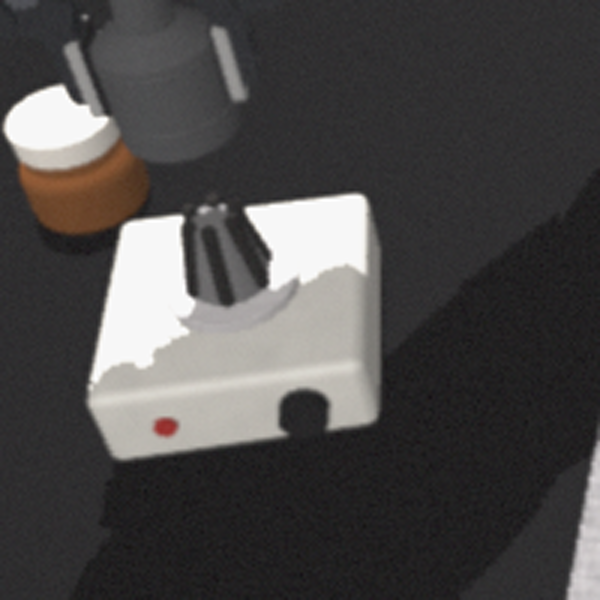

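The picture shows the nozzle at (165,95) hanging upright above the taper (225,230). Measured in the scene camera the axes agree within about 1 mm and the tilt is under 0.3°. I'll descend and press while watching the force.

```bash
python3 - <<'E'
from h import *
np.set_printoptions(precision=4,suppress=True)
x,y=.5597,-.2303
m.move_l([x,y,.085],max_speed=.08); print(m.current_time(),m.current_ee_pos(),m.current_force())
z=.075
for i in range(16):
    m.move_l([x,y,z],max_speed=.03); f=np.array(m.current_force()); e=m.current_ee_pos()
    print(round(z,4),e,f,round(m.current_time(),2))
    if abs(f[2])>38 or np.hypot(*f[:2])>20: break
    z-=.0015
img,W=cloud("scene"); save(img,"s3"); print(m.current_time(),m.current_grip_width(),m.current_ft_torque())
print(collar(W,np.array([.5605,-.228]),.048,.095))
b=cv2.resize(cv2.imread("pics/s3.png")[180:380,60:260],(600,600),interpolation=cv2.INTER_CUBIC); cv2.imwrite("pics/s3.png",b)
E
```

```text
8.6333 [ 0.56   -0.2305  0.0855] [-0.0912  0.2282 -0.2115]
0.075 [ 0.5595 -0.2302  0.0748] [-0.8167 -0.5532 -0.1127] 9.12
0.0735 [ 0.5596 -0.2303  0.0734] [-1.1667 -0.6182 -0.3211] 9.37
0.072 [ 0.5596 -0.2304  0.072 ] [-2.0492  0.7303  1.3539] 9.62
0.0705 [ 0.5595 -0.2304  0.0704] [-3.4178 -1.6161  2.3957] 9.87
0.069 [ 0.5596 -0.2304  0.069 ] [-4.6686 -1.0586  4.3765] 10.12
0.0675 [ 0.5596 -0.2304  0.0677] [-4.2585 -0.1593  5.5361] 10.37
0.066 [ 0.5597 -0.2304  0.0664] [-6.1479 -1.8849  8.3877] 10.62
0.0645 [ 0.5598 -0.2305  0.0652] [-6.6267 -0.9122 10.2658] 10.87
0.063 [ 0.5599 -0.2305  0.064 ] [-7.5845  0.0307 12.7441] 11.12
0.0615 [ 0.56   -0.2306  0.0635] [-12.3296   1.2841  23.7002] 11.37
0.06 [ 0.5601 -0.2306  0.0633] [-18.1502   3.2173  39.7798] 11.62
11.6667 0.5515764598719555 [0.8163 2.865  0.0298]
(845, array([ 0.5605, -0.2287, -0.0176, -0.0053]), np.float64(0.0006328280927788768), np.float64(0.04800761935804352))
```

View pics/s3.png

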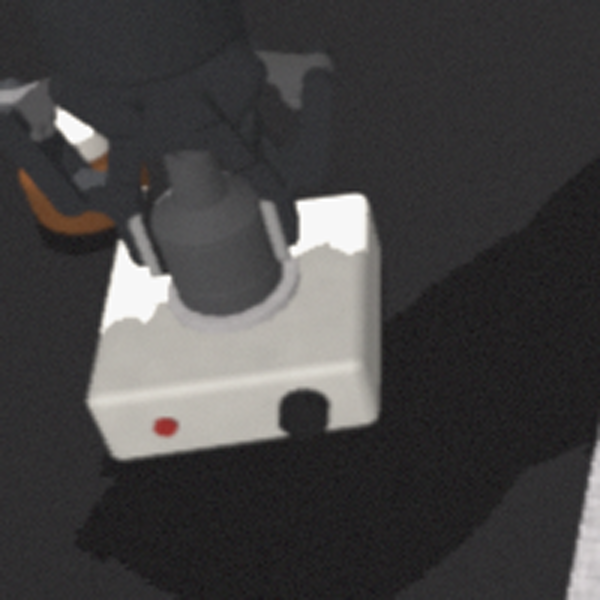

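The rim is on the flange in the picture (225,305), with a hard stop at TCP z 0.0633 (expected 0.063). There is an 18 N sideways force, so I'll relieve x, press again, release and check.

```bash
python3 - <<'E'
from h import *
np.set_printoptions(precision=4,suppress=True)
x,y=.5597,-.2303
for dx,z in((-.001,.062),(-.0015,.0615),(-.0015,.0595)):
    m.move_l([x+dx,y,z],max_speed=.03); print(m.current_ee_pos(),m.current_force())
m.move_l([x-.0015,y,.0633],max_speed=.03); print("eased",m.current_ee_pos(),m.current_force())
m.set_gripper(1.0); print(m.current_grip_width(),m.current_force())
m.move_l([x-.0015,y,.19],max_speed=.12); m.move_ptp([.43,-.2,.3],np.array([[0,.28,-.96],[0,-.96,-.28],[-1,0,0]]))
print(m.current_time(),m.current_force())
img,W=cloud("scene"); save(img,"s4")
w=W.reshape(-1,3); n=w[np.hypot(w[:,0]-.5605,w[:,1]+.228)<.03]
print(collar(W,np.array([.5605,-.228]),.056,.095))
t=n[n[:,2]>.12]; print("top",t.mean(0),np.percentile(n[:,2],[98,99.5]))
sh=n[(n[:,2]>.0935)&(n[:,2]<.1)]; print("shoulder",np.median(sh,0))
for k in("flat_nozzle_mid","cap_mid"): print(k,[np.round(r["at"],4) for r in m.look_for("scene",k)])
img=cv2.imread("pics/s4.png"); cv2.imwrite("pics/s4.png",np.hstack([cv2.resize(img[200:360,70:230],(400,400)),cv2.resize(img[200:440,240:480],(400,400))]))
E
```

```text
[ 0.5594 -0.2305  0.0637] [-7.4813  2.2423 18.7324]
[ 0.5594 -0.2306  0.0636] [-5.4124  2.5984 21.6791]
[ 0.5595 -0.2306  0.0633] [-13.6384   6.2088  40.2411]
eased [ 0.559  -0.2305  0.0644] [-3.9742  1.7705 14.7705]
1.0004517529595913 [-0.5912 -0.619   0.8438]
15.0917 [ 0.0161 -0.0475 -0.3166]
(638, array([ 0.5593, -0.2287,  0.0023,  0.0042]), np.float64(0.0004653453219361503), np.float64(0.056024164592558795))
top [ 0.5622 -0.227   0.1275] [0.1311 0.1317]
shoulder [ 0.5753 -0.2185  0.0979]
flat_nozzle_mid [array([0.5823, 0.1074, 0.0549])]
cap_mid [array([0.482 , 0.1911, 0.0296])]
```

View pics/s4.png

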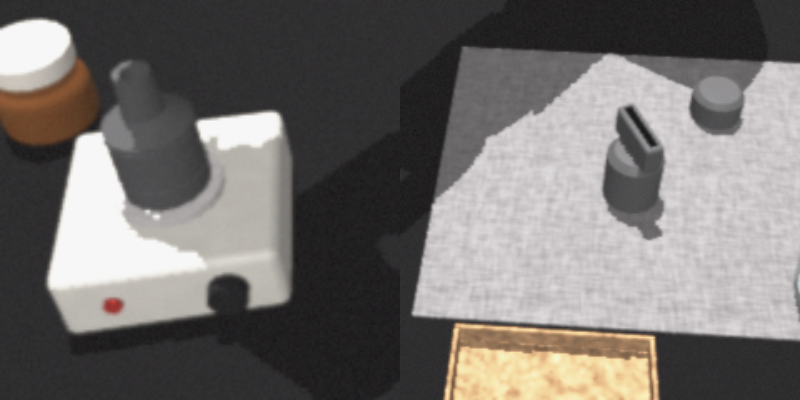

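The nozzle stands upright on the taper and the others are untouched. While easing the arm rose 1 mm, so I'll compare the nozzle's heights with those it had on the mat, to exclude spring-back.

```bash
python3 - <<'E'
from h import *
np.set_printoptions(precision=4,suppress=True)
def st(W,xy,base,tag):
    w=W.reshape(-1,3); r=np.hypot(w[:,0]-xy[0],w[:,1]-xy[1]); z=w[:,2]-base
    t=z[(r<.0085)&(z>.07)]; s=z[(r>.014)&(r<.021)&(z>.035)&(z<.056)]
    print(tag,len(t),np.median(t)*1e3,np.percentile(t,[75,90])*1e3,"shoulder",len(s),np.median(s)*1e3)
st(np.load("top0.npy"),(.4425,.035),.003,"top mat"); st(np.load("scene0.npy"),(.444,.0384),.003,"scene mat")
m.move_ptp([.35,-.38,.3],np.array([[0,.28,-.96],[0,-.96,-.28],[-1,0,0]]))
for i in range(4):
    img,W=cloud("top")
    w=W.reshape(-1,3); n=w[(np.hypot(w[:,0]-.5579,w[:,1]+.2318)<.03)&(w[:,2]>.125)]
    bx=w[(np.abs(w[:,0]-.558)<.08)&(np.abs(w[:,1]+.232)<.08)&(np.abs(w[:,2]-.045)<.003)]
    c=n.mean(0); print(c,len(bx),np.median(bx[:,2])*1e3)
    st(W,c,.051,"top now")
    img,W=cloud("scene"); st(W,(.560,-.2283),.051,"scene now")
print(m.current_time())
E
```

```text
top mat 97 79.21884482743981 [79.9791 81.1499] shoulder 474 50.2889594382388
scene mat 68 78.62213887406264 [79.397  79.9232] shoulder 198 49.55851568080918
[ 0.5581 -0.2308  0.1307] 5397 44.96944365448386
top now 148 79.95022150150177 [81.1343 81.9642] shoulder 406 51.02681482178475
scene now 101 79.02185547504784 [80.2026 80.7662] shoulder 284 50.23196428456826
[ 0.5581 -0.2309  0.1305] 5396 44.9338695563196
top now 148 80.05207074278495 [81.361  81.9717] shoulder 417 51.007342650404844
scene now 95 79.02199137523624 [80.2141 80.7972] shoulder 287 50.38209605563002
[ 0.558  -0.2309  0.1305] 5403 44.93519676826659
top now 152 79.94315627064681 [81.0528 82.1399] shoulder 421 50.81448055164179
scene now 91 78.8295770647728 [80.1728 80.9069] shoulder 279 50.194670363589026
[ 0.5581 -0.2308  0.1305] 5389 44.95178770359776
top now 147 80.03584534821393 [81.0997 81.9252] shoulder 419 51.02198141516729
scene now 103 79.08149328611924 [80.0065 80.6381] shoulder 284 50.241570928089764
16.45
```

Consistently about 0.7 mm higher than on the mat in both cameras, so my easing upward probably lifted it a little. I'll regrip 3 mm higher, press again, and release while still pressing.

```bash
python3 - <<'E'
from h import *
np.set_printoptions(precision=4,suppress=True)
R=np.array([[0,.28,-.96],[0,-.96,-.28],[-1,0,0]])
x,y=.5585,-.2303
m.move_ptp([x,y,.19],R); m.move_l([x,y,.0675],max_speed=.1)
m.set_gripper(0.0,100); print(m.current_time(),m.current_ee_pos(),m.current_force())
z=.0665
for i in range(8):
    m.move_l([x,y,z],max_speed=.03); f=np.array(m.current_force()); print(round(z,4),m.current_ee_pos(),f)
    if f[2]>45 or np.hypot(*f[:2])>22: break
    z-=.001
m.set_gripper(1.0); print(m.current_ee_pos(),m.current_force())
m.move_l([x,y,.19],max_speed=.12); m.move_ptp([.35,-.38,.3],R); print(m.current_time(),m.current_force())
def st(W,xy,base,tag):
    w=W.reshape(-1,3); r=np.hypot(w[:,0]-xy[0],w[:,1]-xy[1]); z=w[:,2]-base
    t=z[(r<.0085)&(z>.07)]; s=z[(r>.014)&(r<.021)&(z>.035)&(z<.056)]
    print(tag,len(t),np.median(t)*1e3,"shoulder",len(s),np.median(s)*1e3)
for i in range(3):
    img,W=cloud("top"); st(W,(.5581,-.2308),.051,"top now")
    img,W=cloud("scene"); st(W,(.560,-.2283),.051,"scene now")
print(collar(W,np.array([.5605,-.228]),.056,.095),m.current_time())
save(cv2.resize(img[200:360,70:230],(600,600),interpolation=cv2.INTER_CUBIC),"s5")
E
```

```text
19.3583 [ 0.5587 -0.2304  0.0679] [-1.2469 -1.0181  4.5833]
0.0665 [ 0.5589 -0.2306  0.0675] [-2.7142  0.5466 11.25  ]
0.0655 [ 0.5589 -0.2306  0.0674] [-5.7881  1.1949 20.0275]
0.0645 [ 0.559  -0.2306  0.0673] [-9.9028  3.1015 29.91  ]
0.0635 [ 0.5591 -0.2306  0.0672] [-13.5911   4.7662  40.2716]
0.0625 [ 0.5591 -0.2307  0.0671] [-18.4457   6.478   49.4411]
[ 0.5584 -0.2302  0.0621] [0.49   0.2879 0.1268]
23.3833 [-0.5755  0.1547 -0.1412]
top now 147 79.02964503888118 shoulder 426 50.0448475261029
scene now 98 78.50195603574477 shoulder 283 49.16705636440117
top now 135 78.86410859716042 shoulder 424 49.84231291735783
scene now 99 78.34021733218086 shoulder 285 49.41009815804024
top now 148 78.65740367347503 shoulder 414 49.87969079416639
scene now 96 78.03937077567132 shoulder 277 49.12578741241016
(629, array([ 0.5595, -0.2287, -0.003 ,  0.007 ]), np.float64(0.0004629222894726587), np.float64(0.05603150044970274)) 23.6833
```

View pics/s5.png

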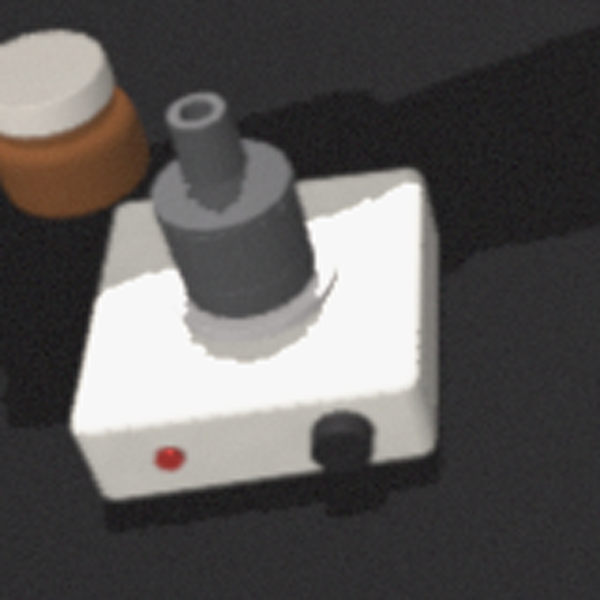

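The nozzle's spout (195,110) and collar are upright, with its rim on the flange (250,310). Heights dropped about 0.9 mm to the mat reference, so it is fully home. Handing in.

```bash
python3 -c "
from h import *
print(m.sign_off())"
```

```text
the job is handed in; nothing more can be done
None
```

The round-jet nozzle is pressed home on the air outlet and stays there by itself. I handed the job in at about 24 s on the robot clock, with the arm clear of everything.

- **First press:** it reached the hard stop at the expected height with a 40 N push. The sideways force reached 18 N, so I shifted x by 1.5 mm. After release, both cameras put the nozzle about 0.7 mm too high, probably because I eased the arm upward before letting go.
- **Second press:** I regripped 3 mm higher, pressed to 49 N against the hard stop and opened the gripper while still pressing. About 19 N of sideways force remained at full push.
- **Last checks:** the nozzle's heights above the flange now match those it had above the mat to within about 0.6 mm, reading slightly lower, in both cameras. Tilt is under 0.5°.
- **Flat-slot nozzle and cap:** I never touched them. After the first press the flat nozzle read within 1 mm of its start position. The cap read about 5 mm off, roughly what that detector scatters, and it stood undisturbed in the picture. I did not measure either again after the second press.

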